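Find which way a centrifuge rotor's lid unlocks and hold the lid off

ROBOT

A 6-joint arm with a two-finger parallel gripper is mounted at the origin on a cart in front of the work surface, level with it; the furniture and walls round the work are solid. World frame = base frame: x ahead of the robot, y to its left, z up, the work surface at z = 0. Lengths are in m, angles in rad, forces in N, time in s.
With the tool pointing down it reaches from about 0.2 to 0.875 m from the base axis. Payload 3.4 kg.
Tool frame: the origin (TCP) lies at the very end of the fingers, on their centre line; the grasp point (between the pads) lies 19 mm behind it; x points along the fingers, y is the direction in which the jaws open and shut, and the axes are right-handed (so a half turn about x gives the same grasp; the last joint's range is limited). The gripper opens to 94 mm and grips with 3 to 60 N. Pads are 16 mm wide; open, the fingers measure 119 mm over their backs; the gripper's body (75 mm by 177 mm) begins 78 mm behind the grasp point.
Start: joints at [1.196, 0.276, 1.505, -0, 1.361, -0.121], TCP at [0.144, 0.557, 0.205] pointing down, gripper open.
Joint ranges: [-2.89, 2.89], [-0.75, 2.08], [0.22, 2.7], [-1.18, 4.32], [0.11, 2.71], [-2.7, 2.7]. Speed limits (rad/s): [2.57, 2.57, 3.14, 3.14, 3.14, 3.14].

INTERFACE

Orientations are given as [roll, pitch, yaw] about the fixed x, y, z axes, in that order (R = Rz(yaw) Ry(pitch) Rx(roll)).
In Python, from rig import env gives the robot as it stands.
- The arm moves only by the tool jog_arm, never from a script. Its argument "steps" is text: rows parted by semicolons, each of 7 numbers parted by spaces: the shift along the world's x, y, z scaled (see below), then the turn, a rotation vector about the world's x, y, z scaled (see below), then the opening, from 0 (shut) to 1 (fully open). In form: x y z rx ry rz jaw; .... A call has 1 to 12 rows; each row is the pose to reach, as a shift and turn from the pose commanded when the call began, turning the shorter way round; what a row does not reach only later rows make up. The controller multiplies each number of a shift by 0.25 m and each number of a turn by pi rad. A row lasts 1/10 s, in which the tool goes at most 50 mm and 8.59 degrees, less where a joint would pass 70% of its speed; a pose out of reach is approached as far as the arm can. A call with a number of a shift or a turn outside -1 to 1 is refused whole. A call with a gripper value outside its range is refused whole. The fingers move at their own pace and stop on an object; "newtons" is the grip in N (left out, the last holds). Time passes only in rows, so rows that repeat a pose let the fingers close. It gives the time, the measured TCP pose, the force and the opening at its end, in the units of the state.
- env.state(): the state, without advancing time (a new reading comes with each control period).
- env.camera(name): name is "side" or "top" or "wrist"; returns a dict with "pixels" (480x640x3 uint8, red, green, blue), "camera_matrix" (3x3 intrinsics, pixels), "xyz" and "rotation" of the camera in the world. Camera axes: x right, y up, looking along -z (the intrinsics and any distortion apply to the point x, -y, -z); pixel columns grow to the right and rows downward; lengths in m; the calibration is good to about 2 mm. A picture is of the moment at which its call begins. There is no depth.
- env.sign_off(): hands the job in, once; it reports no verdict.
Trained networks look in a picture, given as the dict that the camera call returned (one of the last four; its "shot" number tells which), for a name from the list of things; names that differ only in an ending like _2 or _b are one class to them, and where a whole thing is asked for, a point or a joint stands for the part that bears it (a point fixed in the world has none). Each returns a list of dicts, best first, with "score" (0 to 1); they miss things now and then, are a little off and sometimes report something else, mostly with a low value. They report only what shows in the picture. A call takes as long as a camera call. They do not tell look-alikes from the thing itself.
- env.recognise(picture, target): "extent" ([left, top, right, bottom] in pixels, round what is visible of it).
- env.masks_of(picture, target): "region" (480x640 bool, what is visible of it) and "extent" ([left, top, right, bottom] in pixels, round what is visible of it).
The state is a dict: "clock": time; "qpos": joint angles; "qd": joint speeds; "joint_torque": joint torques, N m; "eef_pos": TCP position; "tcp_rot": TCP orientation; "wrist_force": force on the tool from outside, world axes, zero at the start; "moment": the same for the moment, N m; "grip_width": finger opening in m.
Only numpy, scipy, OpenCV 4.12 (cv2) and the standard library are available. Lean on these libraries where they do the work, as an engineer would, in place of code of your own. Each camera call takes 0.05 s, during which the arm holds its last target.

TASK

Two centrifuge rotors stand closed on the white storage stand. Open the larger one so that its tubes can be checked: its lid locks with a short interrupted thread, which may be right- or left-handed and is not marked, so try by the black knob which way it comes loose, then lift the lid off the rotor. Finish while still holding the lid level, clear above its own rotor (about 10 cm); leave the smaller rotor locked and the things around where they are.

Things in the scene. Friction and masses are not known exactly. Their poses are not given: they have to be found in the camera images.
- stand: White plastic storage stand, fixed, 150 x 300 x 16 mm high, the two rotors stand on it 150 mm apart along its y axis (75 mm either side of its centre); which rotor is on which side varies. Origin: centre of its underside on the worktop, z up.
- big_rotor: The larger rotor, dark metal, 124 mm in diameter and 46 mm high, 12 tube wells inside; fixed (keyed to the stand and cannot turn). Origin: centre of its underside, 20 mm above the worktop; z up along its axis.
- big_lid: Lid of the larger rotor: loose aluminium plate 124 mm in diameter, 6 mm thick, about 0.18 kg, black knob on its axis. Origin: centre of the plate's underside, which lies on the rotor's rim, 66 mm above the worktop at the start; z up. Its x axis is parallel to the rotor's x axis while locked. Below the plate hang a skirt and three inward lugs, 14 mm deep, which hook into the rotor's hub.
- big_knob (a point): Centre of the larger lid's knob, on the lid's axis, 22 mm above the plate's underside (88 mm above the worktop at the start). The knob is round, ribbed, 36 mm in diameter and 32 mm high, its top 104 mm above the worktop.
- big_lock (a point): The larger rotor's hub, on its axis, under the lid (point at the rim's height). Locked, the lid rises only 2 mm and has 3 degrees of play. One way it meets a rigid stop (the knob then slips in the fingers), the other way it turns easily: free to lift straight off after 62 degrees, stopped again at 89. Anticlockwise or clockwise seen from above: drawn at each start, opposite to the smaller one.
- small_rotor: The smaller rotor, built alike, 96 mm in diameter and 46 mm high, fixed. Origin: centre of its underside, 20 mm above the worktop; z up.
- small_lid: Lid of the smaller rotor, 96 mm in diameter, same knob, same lugs, origin and axes as big_lid; to be left locked.
- lab_timer: Bystander: small white timer, 66 x 70 x 19 mm, loose. Origin: centre of its underside.
- spare_block: Bystander: white block with holes, 46 x 72 x 40 mm, loose. Origin: centre of its underside.
- tube_rack: Bystander: yellow open tube rack, 68 x 142 x 37 mm, loose. Origin: centre of its underside.
Things that resemble listed ones, but are neither listed nor needed, are in the scene too. Leave any red look-alike of the big_lid alone.

How it is judged:
On the way:
1. the larger rotor's lid is turned loose (by more than 52 degrees) while it still lies on the rotor (angle between the x axis of big_lid and the x axis of big_rotor, either way round above 0.9 rad and z of big_lid in the frame of big_rotor below 0.052 m and horizontal distance between big_lid and big_rotor below 0.008 m), for 0.1 s.
At the end, for the whole second after the job is handed in: The gripper holds the larger lid at rest, level within 0.15 rad, 50 to 160 mm above its rotor's rim, within 40 mm of that rotor's axis, touching neither its rotor nor the other lid; the smaller lid is seated (within 5 mm) and locked (turned under 0.3 rad) (z of big_lid in the frame of big_rotor between 0.096 and 0.206 m and horizontal distance between big_lid and big_rotor below 0.04 m and angle between big_lid's own z axis and vertical below 0.15 rad and linear speed of big_lid below 0.03 m/s and contact force between the fingers and big_lid above 1 N and contact force between big_lid and small_lid below 0.2 N and contact force between big_lid and big_rotor below 0.2 N and z of small_lid in the frame of small_rotor below 0.051 m and angle between the x axis of small_lid and the x axis of small_rotor, either way round below 0.3 rad); the arm keeps its last pose, push and grip.
It fails at once if the smaller rotor's lid is shifted by more than 8 mm or unscrewed (turned by more than 0.3 rad) (distance of small_lid from where it was at the start of the episode above 0.008 m or angle between the x axis of small_lid and the x axis of small_rotor, either way round above 0.3 rad).
It fails at once if the timer, the white block or the tube rack is moved by more than 20 mm (distance of any of lab_timer, spare_block, tube_rack from where it was at the start of the episode above 0.02 m).
It also fails if it takes over 42 s, if anything falls off the work surface, if the arm or the gripper's body presses on something with over 40 N, if the wrist force passes 120 N, or if a joint passes its speed limit or range.

## Working session

There is one attempt and no reset: what is moved stays moved. The work goes in short steps, Python scripts to look and compute and a tool call to move; the robot and the scene stay as the last step left them, time stands still between calls to the robot, and variables do not carry over. Pictures are saved under pics/ and viewed, and the job is handed in when it is done.

Besides the shell and the picture viewer there is one more tool, called as name(argument=value, ...), one argument or row to a line, values as JSON. jog_arm: Moves the arm, as the interface text tells. Shifts and turns lie within -1 to 1; 1 stands for 0.25 m of shift or pi rad of turn. Its arguments: {"type":"object","properties":{"steps":{"type":"string"},"newtons":{"type":"number"}},"required":["steps"]}

```bash
ls; mkdir -p pics; cat > h.py <<'E'
import numpy as np, cv2
from rig import env
def save(p,n): cv2.imwrite('pics/'+n+'.png', cv2.cvtColor(p['pixels'],cv2.COLOR_RGB2BGR))
def ray(p,u,v):
    K=np.array(p['camera_matrix']); d=np.linalg.inv(K)@np.array([u,v,1.]); d=np.array([d[0],-d[1],-d[2]])
    R=np.array(p['rotation'])
    if R.shape!=(3,3): raise Exception(str(R))
    d=R@d; return np.array(p['xyz']),d/np.linalg.norm(d)
def atz(p,u,v,z):
    o,d=ray(p,u,v); return o+d*(z-o[2])/d[2]
def tri(rs):
    A=0;b=0
    for o,d in rs:
        P=np.eye(3)-np.outer(d,d); A=A+P; b=b+P@o
    return np.linalg.solve(A,b)
E
python3 - <<'E'
from h import *
s=env.state(); print(s)
for c in ('top','side','wrist'):
    p=env.camera(c); save(p,c+'0'); print(c,{k:v for k,v in p.items() if k!='pixels'})
    for t in ('big_lid','big_knob','small_lid','big_rotor','small_rotor','stand','lab_timer','spare_block','tube_rack'):
        print(t,[(round(r['score'],2),np.round(r['extent']).tolist()) for r in env.recognise(p,t)])
print(env.state()['clock'])
E
```

```text
pics
{'clock': 0.0, 'qpos': array([ 1.19599888e+00,  2.76568625e-01,  1.50612492e+00,  1.69422179e-05,
        1.36070869e+00, -1.21029791e-01]), 'qd': array([-0.00099261, -0.00013133,  0.00020186,  0.00139493,  0.00226211,
       -0.00029576]), 'joint_torque': array([-1.64749712e-03, -4.04589343e+01, -2.37232965e+01,  6.99230377e-02,
        3.48340441e-02, -1.17712943e-04]), 'eef_pos': array([0.14415848, 0.55604095, 0.20462307]), 'tcp_rot': array([-1.70097895,  1.56898667, -1.95475015]), 'wrist_force': array([ 0.0773021 , -0.84081017, -0.16293806]), 'moment': array([-0.0053994 , -0.00021881,  0.05660456]), 'grip_width': 0.09408823063445165}
top {'camera_matrix': array([[568.65797605,   0.        , 319.21719074],
       [  0.        , 568.65797605, 242.16541302],
       [  0.        ,   0.        ,   1.        ]]), 'xyz': array([0.36890375, 0.31675603, 1.57273061]), 'rotation': array([ 0.0615486 , -0.01338503, -1.55686546]), 'shot': 1}
big_lid [(0.92, [319.0, 216.0, 362.0, 262.0]), (0.86, [137.0, 228.0, 182.0, 277.0])]
big_knob [(0.93, [320.0, 215.0, 368.0, 262.0]), (0.67, [135.0, 2
[... 1064 characters left out ...]
 319.0])]
lab_timer [(0.66, [379.0, 341.0, 417.0, 368.0])]
spare_block [(0.85, [320.0, 315.0, 359.0, 349.0])]
tube_rack [(0.65, [242.0, 214.0, 296.0, 244.0]), (0.24, [294.0, 233.0, 346.0, 259.0])]
wrist {'camera_matrix': array([[394.20020823,   0.        , 317.60795063],
       [  0.        , 394.20020823, 237.32173204],
       [  0.        ,   0.        ,   1.        ]]), 'xyz': array([0.06916914, 0.57469007, 0.383955  ]), 'rotation': array([-2.67306509e-01, -7.37323264e-04,  1.31456632e+00]), 'shot': 3}
big_lid []
big_knob []
small_lid []
big_rotor []
small_rotor []
stand [(0.89, [129.0, 458.0, 174.0, 479.0])]
lab_timer []
spare_block []
tube_rack [(0.97, [315.0, 422.0, 441.0, 472.0])]
1.5
```

```bash
python3 - <<'E'
import cv2,numpy as np
a=cv2.imread('pics/top0.png')[160:330,100:520]; cv2.imwrite('pics/topc.png',cv2.resize(a,None,fx=1.9,fy=1.9,interpolation=cv2.INTER_CUBIC))
a=cv2.imread('pics/side0.png')[170:390,190:460]; cv2.imwrite('pics/sidec.png',cv2.resize(a,None,fx=2.7,fy=2.7,interpolation=cv2.INTER_CUBIC))
E
```

```text
(no output)
```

View pics/topc.png

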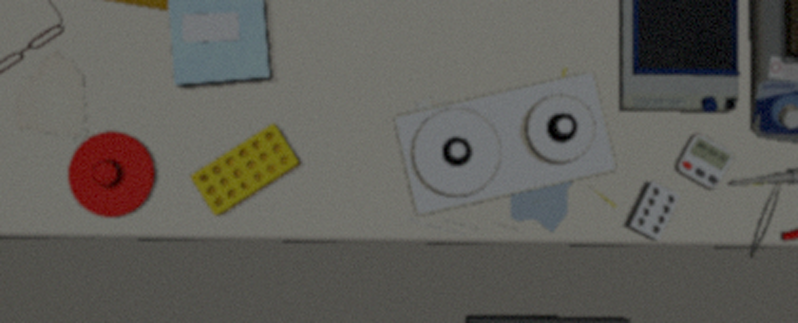

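View pics/sidec.png

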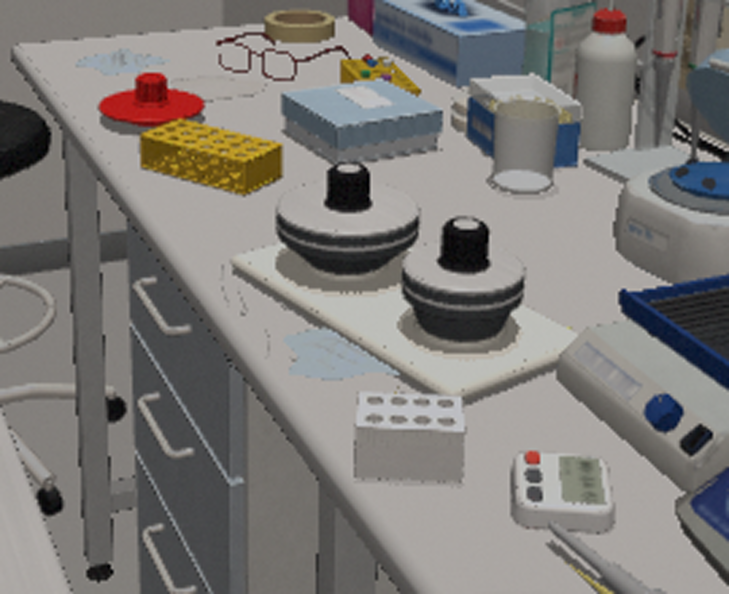

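```bash
cat >> h.py <<'E'
from scipy.spatial.transform import Rotation as Ro
_ray=ray
def ray(p,u,v):
    q=dict(p); R=np.array(p['rotation'])
    if R.shape!=(3,3): q['rotation']=Ro.from_euler('xyz',R).as_matrix()
    return _ray(q,u,v)
def proj(p,X):
    R=Ro.from_euler('xyz',p['rotation']).as_matrix(); c=R.T@(np.array(X)-p['xyz']); K=p['camera_matrix']
    c=np.array([c[0],-c[1],-c[2]]); q=K@c; return q[:2]/q[2]
E
python3 - <<'E'
from h import *
T={'camera_matrix':np.array([[568.658,0,319.217],[0,568.658,242.165],[0,0,1]]),'xyz':np.array([0.36890375,0.31675603,1.57273061]),'rotation':np.array([0.0615486,-0.01338503,-1.55686546])}
S={'camera_matrix':np.array([[505.871,0,318.549],[0,505.871,234.43],[0,0,1]]),'xyz':np.array([0.01975092,-0.75704991,0.51057468]),'rotation':np.array([1.2115782,-0.02444621,-0.41189232])}
for n,t,s in (('big',(100+456.5/1.9,160+151/1.9),(190+348/2.7,170+170/2.7)),('small',(100+563/1.9,160+127/1.9),(190+466/2.7,170+226/2.7))):
    X=tri([ray(T,*t),ray(S,*s)]); print(n,X,atz(T,*t,.104)); print(proj(T,X),t,proj(S,X),s)
c=np.array([atz(T,100+u/1.9,160+v/1.9,.016) for u,v in ((395,118),(592,72),(616,170),(417,214))]);print(c,c.mean(0))
c2=c.mean(0)
print(np.degrees(np.arctan2(*(c[0]-c[1])[[1,0]])))
E
```

```text
big [0.46808771 0.24366302 0.10254143] [0.46747693 0.24394807 0.104     ]
[340.34746912 239.27752424] (340.2631578947369, 239.4736842105263) [318.65002358 232.97728014] (318.8888888888889, 232.96296296296296)
small [0.50362845 0.09799914 0.10273934] [0.50250886 0.09869488 0.104     ]
[396.51323031 226.45986415] (396.3157894736842, 226.84210526315792) [362.0609752  253.75442308] (362.5925925925926, 253.7037037037037)
[[0.51989794 0.3291415  0.016     ]
 [0.59139995 0.04384031 0.016     ]
 [0.44926845 0.00849955 0.016     ]
 [0.38169448 0.29539217 0.016     ]] [0.48556521 0.16921838 0.016     ]
104.06964083358088
```

jog_arm(
  steps="0.66 -0.62 0 0 0 0 1;0.66 -0.62 0 0 0 0 1;0.66 -0.62 0 0 0 0 1;0.66 -0.62 0 0 0 0 1;0.66 -0.62 0 0 0 0 1;0.66 -0.62 0 0 0 0 1",
)

```text
clock: 2.1
eef_pos: [0.3117, 0.3995, 0.2056]
tcp_rot: [-0.223, 1.569, -0.482]
wrist_force: [-1.1, 0.1, -0.9]
grip_width: 0.0942
```

```bash
python3 - <<'E'
from h import *
s=env.state(); print(s['qpos'],s['eef_pos'],s['clock']); print(Ro.from_euler('xyz',s['tcp_rot']).as_matrix())
p=env.camera('wrist'); save(p,'w1'); print(p['xyz'],p['rotation'])
for t in ('big_knob','big_lid','small_lid'): print(t,[(round(r['score'],2),np.round(r['extent']).tolist()) for r in env.recognise(p,t)])
for n,X in (('big',(.4678,.2435,.104)),('small',(.503,.098,.104))): print(n,proj(p,X))
np.save('w1.npy',p,allow_pickle=True)
E
```

```text
[ 7.71710716e-01  1.72581829e-01  1.64430568e+00 -1.29142727e-03
  1.32429400e+00 -5.40297282e-01] [0.31173351 0.39946266 0.20564449] 2.1
[[ 1.16818189e-03  2.55605190e-01  9.66780545e-01]
 [-6.10760320e-04  9.66781207e-01 -2.55604627e-01]
 [-9.99999131e-01 -2.91878499e-04  1.28548981e-03]]
[0.23639157 0.41802194 0.3840004 ] [-2.68609765e-01 -3.58369926e-04  1.30993002e+00]
big_knob [(0.77, [619.0, 211.0, 640.0, 291.0]), (0.69, [149.0, 365.0, 267.0, 474.0])]
big_lid [(0.95, [151.0, 361.0, 269.0, 476.0]), (0.7, [623.0, 214.0, 638.0, 294.0])]
small_lid []
big [191.63941438 450.66411955]
small [ 54.33038351 514.95134957]
```

View pics/w1.png

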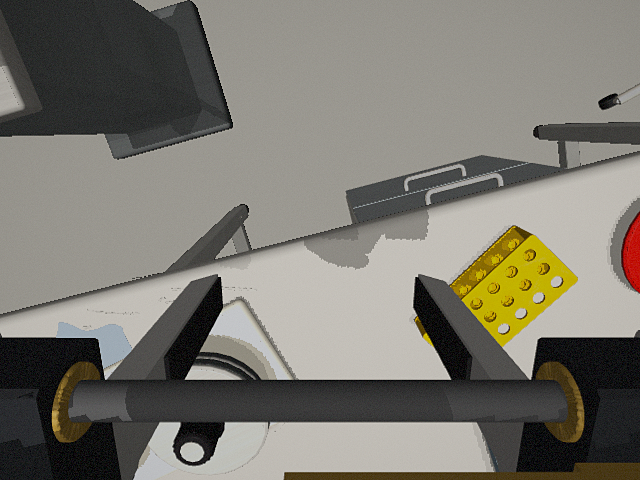

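jog_arm(
  steps="0.624 -0.624 0 0 0 0 1;0.624 -0.624 0 0 0 0 1;0.624 -0.624 0 0 0 0 1;0.624 -0.624 0 0 0 0 1;0.624 -0.624 0 0 0 0 1;0.624 -0.624 0 0 0 0 1;0.624 -0.624 0 0 0 0 1",
)

```text
clock: 3.0
eef_pos: [0.4645, 0.2468, 0.2053]
tcp_rot: [2.816, 1.569, 2.563]
wrist_force: [-0.2, -0.1, 0.9]
grip_width: 0.0942
```

```bash
python3 - <<'E'
from h import *
s=env.state(); print(s['qpos'],s['eef_pos'],s['clock'],s['moment'],s['wrist_force'])
p=env.camera('wrist'); save(p,'w2')
for n,X in (('big',(.4678,.2435,.104)),('small',(.503,.098,.104)),('tcp',s['eef_pos'])): print(n,proj(p,X))
E
```

```text
[ 3.55100615e-01  2.02669412e-01  1.60622360e+00  1.26588927e-03
  1.33361093e+00 -9.62877127e-01] [0.46454439 0.24679226 0.20526332] 3.0 [ 0.01808301 -0.0210352   0.0605305 ] [-0.16650119 -0.11090517  0.91374262]
big [316.19744308 243.65861884]
small [148.44298274 330.31372287]
tcp [320.54211331 293.51709153]
```

View pics/w2.png

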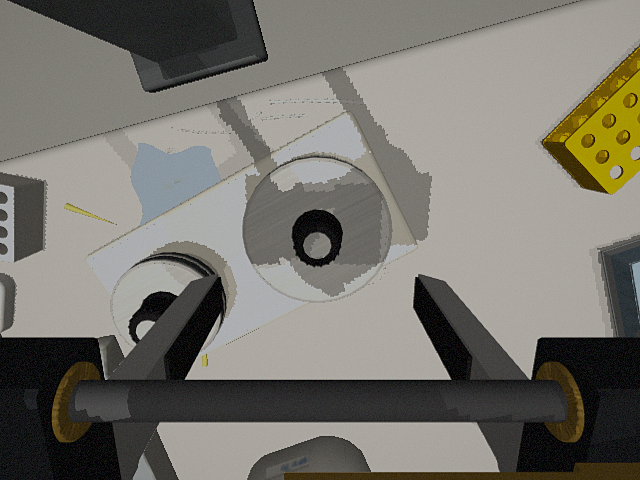

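jog_arm(
  steps="0.013 -0.013 -0.15 0 0 0 1;0.013 -0.013 -0.3 0 0 0 1;0.013 -0.013 -0.4 0 0 0 1;0.013 -0.013 -0.46 0 0 0 1;0.013 -0.013 -0.505 0 0 0 1;0.013 -0.013 -0.505 0 0 0 1",
  newtons=25,
)

```text
clock: 3.65
eef_pos: [0.4668, 0.2432, 0.0781]
tcp_rot: [-2.686, 1.568, -2.938]
wrist_force: [0.5, -0.0, 0.3]
grip_width: 0.0939
```

Force is normal; close on the knob.

jog_arm(
  steps="0 0 0 0 0 0 0;0 0 0 0 0 0 0;0 0 0 0 0 0 0;0 0 0 0 0 0 0;0 0 0 0 0 0 0;0 0 0 0 0 0 0;0 0 0 0 0 0 0;0 0 0 0 0 0 0",
  newtons=25,
)

```text
clock: 4.45
eef_pos: [0.4694, 0.2434, 0.0794]
tcp_rot: [1.244, 1.568, 0.989]
wrist_force: [0.3, 1.4, -1.2]
grip_width: 0.0354
```

```bash
python3 - <<'E'
from h import *
s=env.state(); print(s['qpos'],s['eef_pos'],s['clock'],s['moment'],s['wrist_force'],s['grip_width'])
p=env.camera('wrist'); save(p,'w3')
E
```

```text
[ 0.34545565  0.30958425  1.7966504   0.00192653  1.03315341 -0.97167893] [0.46937492 0.24336595 0.07943119] 4.45 [ 0.41340059 -0.17075889 -0.07852535] [ 0.3259087   1.40236489 -1.20601878] 0.03540888143043511
```

View pics/w3.png

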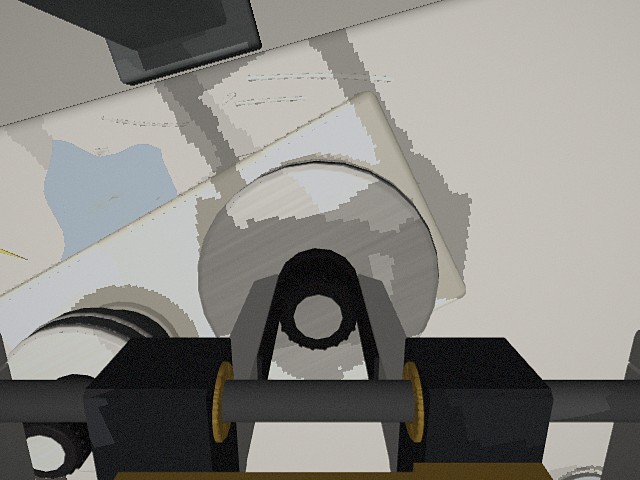

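jog_arm(
  steps="0 0 0 0 0 0.022 0;0 0 0 0 0 0.044 0;0 0 0 0 0 0.067 0;0 0 0 0 0 0.067 0;0 0 0 0 0 0.067 0",
)

```text
clock: 5.0
eef_pos: [0.4718, 0.244, 0.0797]
tcp_rot: [0.581, 1.564, 0.535]
wrist_force: [4.0, 3.5, -4.2]
grip_width: 0.0355
```

```bash
python3 - <<'E'
from h import *
s=env.state(); print(s['qpos'],s['eef_pos'],s['clock'],s['moment'],s['wrist_force'],s['joint_torque'][5])
E
```

```text
[ 3.45284963e-01  3.10199650e-01  1.79497135e+00  1.58127649e-03
  1.02938332e+00 -1.18129638e+00] [0.47184547 0.24403525 0.07967415] 5.0 [ 0.7684714  -0.92789992 -0.37420668] [ 3.98637331  3.50120268 -4.18452175] -0.38803654722869396
```

jog_arm(
  steps="0 0 0 0 0 -0.03 0;0 0 0 0 0 -0.067 0;0 0 0 0 0 -0.1 0;0 0 0 0 0 -0.133 0;0 0 0 0 0 -0.133 0;0 0 0 0 0 -0.133 0",
)

```text
clock: 5.6
eef_pos: [0.4697, 0.2422, 0.0793]
tcp_rot: [0.359, 1.569, -0.1]
wrist_force: [2.7, -0.6, -2.1]
grip_width: 0.0356
```

```bash
python3 - <<'E'
from h import *
s=env.state(); print(s['qpos'],s['eef_pos'],s['clock'],s['moment'],s['wrist_force'],s['joint_torque'][5])
p=env.camera('wrist'); save(p,'w4')
E
```

```text
[ 3.45027202e-01  3.09761991e-01  1.79673659e+00 -1.05515958e-03
  1.03319383e+00 -7.66398252e-01] [0.46973929 0.24219605 0.07930902] 5.6 [-0.12201334 -0.65070579 -0.03422946] [ 2.69027212 -0.55802808 -2.08355552] -0.0067052815575152636
```

View pics/w4.png

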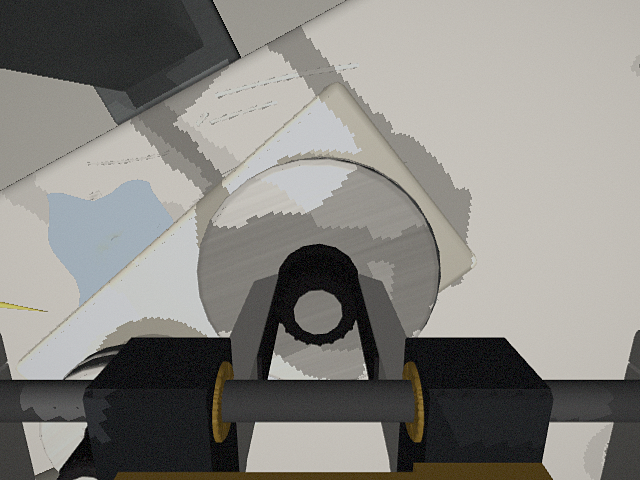

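jog_arm(
  steps="0 0 0 0 0 -0.04 0;0 0 0 0 0 -0.08 0;0 0 0 0 0 -0.12 0;0 0 0 0 0 -0.16 0;0 0 0 0 0 -0.2 0;0 0 0 0 0 -0.24 0;0 0 0 0 0 -0.27 0;0 0 0 0 0 -0.3 0;0 0 0 0 0 -0.306 0;0 0 0 0 0 -0.306 0;0 0 0 0 0 -0.306 0",
)

```text
clock: 6.75
eef_pos: [0.4681, 0.2425, 0.0793]
tcp_rot: [-1.901, 1.57, 2.961]
wrist_force: [0.2, 1.4, 0.7]
grip_width: 0.0352
```

```bash
python3 - <<'E'
from h import *
s=env.state(); print(s['qpos'],s['eef_pos'],s['clock'],s['moment'],s['wrist_force'],s['joint_torque'][5])
p=env.camera('wrist'); save(p,'w5')
E
```

```text
[3.45577809e-01 3.09281110e-01 1.79753193e+00 4.72035192e-04
 1.03547881e+00 1.95342062e-01] [0.46812727 0.24246675 0.07929636] 6.75 [0.09570815 0.02120958 0.05392693] [0.200407   1.42416163 0.66953241] 0.05758936400525272
```

View pics/w5.png

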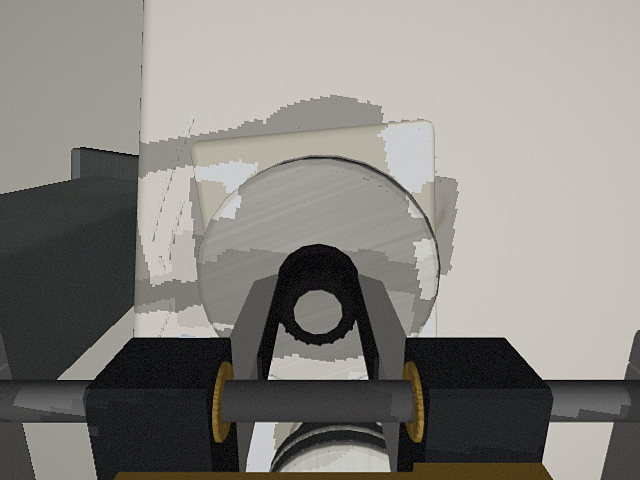

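jog_arm(
  steps="0 0 0.015 0 0 0 0;0 0 0.03 0 0 0 0;0 0 0.045 0 0 0 0;0 0 0.06 0 0 0 0;0 0 0.06 0 0 0 0",
)

```text
clock: 7.3
eef_pos: [0.4688, 0.2422, 0.0948]
tcp_rot: [1.01, 1.57, -0.413]
wrist_force: [0.5, 0.7, -2.7]
grip_width: 0.0354
```

Only the lid's weight (about 2 N) shows; it is free. Continue the lift.

jog_arm(
  steps="0 0 0.04 0 0 0 0;0 0 0.08 0 0 0 0;0 0 0.13 0 0 0 0;0 0 0.18 0 0 0 0;0 0 0.23 0 0 0 0;0 0 0.28 0 0 0 0;0 0 0.32 0 0 0 0;0 0 0.34 0 0 0 0;0 0 0.34 0 0 0 0;0 0 0.34 0 0 0 0;0 0 0.34 0 0 0 0",
)

```text
clock: 8.4
eef_pos: [0.4681, 0.2422, 0.1785]
tcp_rot: [-1.351, 1.569, -2.774]
wrist_force: [0.3, -1.0, -2.2]
grip_width: 0.0354
```

```bash
python3 - <<'E'
from h import *
s=env.state(); print(s['eef_pos'],s['clock'],s['moment'],s['wrist_force'],s['grip_width'],np.abs(s['qd']).max())
for c in ('wrist','side','top'):
    p=env.camera(c); save(p,c+'6')
import cv2
a=cv2.imread('pics/side6.png')[100:390,190:460]; b=cv2.imread('pics/wrist6.png')
a=cv2.resize(a,(447,480)); b=cv2.resize(b,(340,255)); o=np.zeros((480,790,3),np.uint8); o[:,:447]=a; o[:255,450:]=b
t=cv2.imread('pics/top6.png')[170:300,250:490]; o[260:445,450:]=cv2.resize(t,(340,185)); cv2.imwrite('pics/all6.png',o)
E
```

```text
[0.46813232 0.242176   0.17854654] 8.4 [-5.68147972e-02  9.51902075e-02  4.23363245e-05] [ 0.31932912 -1.02826744 -2.20644954] 0.035404087351157375 0.001845941502239711
```

View pics/all6.png

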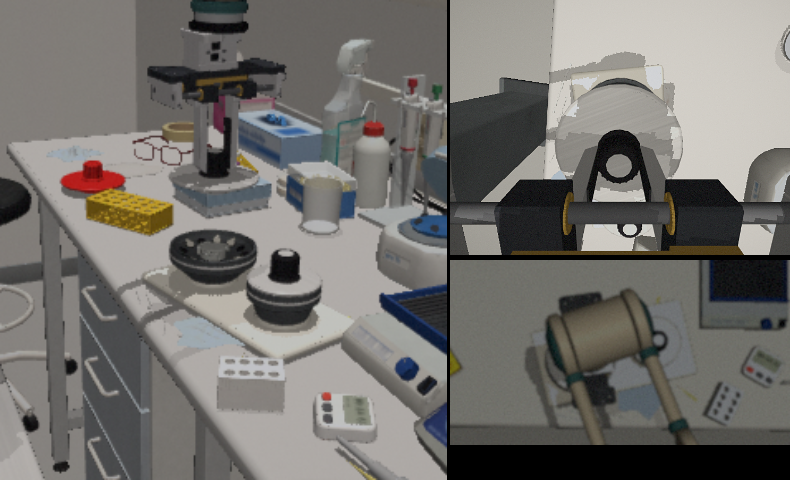

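The side view shows the open rotor with the lid hanging level above it (crop px ~215,185). The small lid is still seated (285,285), and the bystanders have not moved.

```bash
python3 - <<'E'
from rig import env
print(env.sign_off()); s=env.state(); print(s['clock'],s['eef_pos'],s['grip_width'])
E
```

```text
the job is handed in; nothing more can be done
None
the job is handed in; nothing more can be done
```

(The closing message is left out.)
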